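# Tap the jammed ball out of the tilted bottle

### The arm

A 6-joint arm with a two-finger parallel gripper is mounted at the origin on a cart in front of the work surface, level with it; the furniture and walls round the work are solid. World frame = base frame: x ahead of the robot, y to its left, z up, the work surface at z = 0. Lengths are in m, angles in rad, forces in N, time in s.
With the tool pointing down it reaches from about 0.35 to 0.725 m from the base axis. Payload 4.3 kg.
Tool frame: the origin (TCP) lies at the very end of the fingers, on their centre line; the grasp point (between the pads) lies 19 mm behind it (r.hold_point_z is the distance from the TCP to the grasp point, in m); z points along the fingers, y is the line along which they close (so a half turn about z gives the same grasp; the last joint's range is limited). The gripper opens to 85 mm and grips with 20 to 120 N. Pads are 22 mm wide; open, the fingers measure 114 mm over their backs; the gripper's body (76 mm by 85 mm) begins 54 mm behind the grasp point. The pads swing forward as they close: fully open they stand 13 mm farther back than shut.
Start: joints at [-1.46, 0.377, 0.081, 1.274, 0, 1.46], TCP at [0.126, -0.561, 0.231] pointing down, gripper open.
Joint ranges: [-2.72, 2.72], [-0.84, 1.66], [-1.02, 1.22], [-1.77, 2.12], [-1.37, 1.28], [-3.14, 3.14]. Speed limits (rad/s): [2.57, 2.57, 3.14, 3.14, 3.14, 3.14].

### API

Orientations are given as a unit quaternion [x, y, z, w].
In Python, from plant import r gives the robot as it stands. The module is installed in compiled form; this text tells all that it offers.
- The arm moves only by the tool send_rows, never from a script. Its argument "targets" is a list of rows, each a list of 6 numbers: the shift along the tool's x, y, z in units of 0.3 m (1.0 is 0.3 m), then the turn, a rotation vector about the tool's x, y, z in units of 0.5 rad (1.0 is 0.5 rad). A call has 1 to 12 rows; each row is the pose to reach, as a shift and turn from the pose commanded when the call began, along the tool's axes at that moment; what a row does not reach only later rows make up. A row lasts 1/10 s, in which the tool goes at most 50 mm and 8.59 degrees, less where a joint would pass 70% of its speed; a pose out of reach is approached as far as the arm can. A call with a number of a shift or a turn outside -1 to 1 is refused whole. A call with a gripper value outside its range is refused whole. "jaw" is the gripper command: -1 is shut, 1 is fully open, values between are in proportion, set as the call begins (left out, the last holds). The fingers move at their own pace and stop on an object; "newtons" is the grip in N (left out, the last holds). Time passes only in rows, so rows that repeat a pose let the fingers close. It gives the time, the measured TCP pose, the force, the opening and the grip force at its end, in the units of the state.
- r.get_state(): the state, without advancing time (a new reading comes with each control period).
- r.read_camera(name): name is "scene" or "top" or "wrist"; returns the picture (480x640x3 uint8, blue, green, red); there is no depth.
- r.camera_model(name): a dict with "vertical_fov" (degrees; the focal length in pixels is half the picture's height over the tangent of half this angle, whatever the lens; pixels are square), "cx", "cy" (the principal point, pixels), "rvec" (rotation vector, rad) and "tvec" (3), from world to camera coordinates, as OpenCV has them. Camera axes: x right, y down, z forward; pixel columns grow to the right and rows downward; lengths in m; the calibration is good to about 2 mm. A picture is of the moment at which its call begins: read the wrist's pose just before it. camera_model takes no time and is no camera call; for the wrist camera it gives the pose at the moment of the call.
- r.close_job(): hands the job in; it is judged then, once.
Trained networks look in the newest picture that a camera, given by its name, has taken for a name from the list of things; names that differ only in an ending like _2 or _b are one class to them, and where a whole thing is asked for, a point or a joint stands for the part that bears it (a point fixed in the world has none). Each returns a list of dicts, best first, with "conf" (0 to 1); they miss things now and then, are a little off and sometimes report something else, mostly with a low value. They report only what shows in the picture. A call takes as long as a camera call. They do not tell look-alikes from the thing itself.
- r.search_frame(camera, query): "location" ([x, y, z] in m, in the coordinates of the camera as it stood for that picture, good to about 4 mm: the middle of the surface that is visible of it).
The state is a dict: "time_s": time; "joint_pos": joint angles; "qvel": joint speeds; "joint_torque": joint torques, N m; "ee_pos": TCP position; "tcp_rot": TCP orientation; "force": force on the tool from outside, world axes, zero at the start; "ft_torque": the same for the moment, N m; "gripper_width": opening from 0.0 (shut) to 1.0 (fully open); "finger_force": force on a finger pad.
Only numpy, scipy, OpenCV 4.12 (cv2) and the standard library are available. Lean on these libraries where they do the work, as an engineer would, in place of code of your own. Each camera call takes 0.05 s, during which the arm holds its last target. There are 200 camera calls.

### The job

A steel ball is jammed in the neck of the narrow-necked glass bottle that hangs tilted over the grey dish. Tap down on the upper side of its neck from above, so that the neck dips on its springs, again if need be, until the ball has dropped into the dish, then let the bottle spring back. Be gentle with the glass, do not touch the ball or shift the dish, and leave the wide-mouthed jar on the other stand alone.

Things in the scene. Friction and masses are not known exactly. Their poses are not given: they have to be found in the camera images.
- bottle_neck_top (a point): the place to tap: topmost line of the narrow-necked bottle's neck, on the outer surface, 30 mm behind the mouth; moves with the bottle. Clear glass: 68 mm body, long sloping shoulder, 33 mm neck, 167 mm long overall; hangs with its axis 20 degrees below level. Site axes at rest: -x level towards the mouth, z up. Free straight above.
- bottle_stand: grey steel stand of the narrow-necked bottle, fixed to the desk: base plate 120 x 124 mm, two uprights 32 mm wide, 100 mm apart, 139 mm high. Origin on the desk under the bottle's hinge, which is level, across the bottle's body, 125 mm over the desk; -x points towards the mouth. The tapping place lies 92 mm from the origin that way, 109 mm over the desk at rest.
- bottle_mouth (a point): centre of the mouth of the narrow-necked bottle (24 mm opening, 37 mm rim outside); same axes as bottle_neck_top. A 1.5 mm ridge inside the rim holds back the ball.
- bottle (a joint): dip of the narrow-necked bottle on its hinge, rad: 0 = at rest against its stop (20 degrees below level), grows as the neck is pushed down, solid stop at 0.25, where the tapping place is about 22 mm lower than at rest. A spring drives it back to 0: at the tapping place it takes about 2 N to start and 6 to 7 N to reach the stop. The ball gets over the ridge at a dip of about 0.19, less if brisk: dip it fully.
- ball: 22 mm bright steel ball, about 40 g, in the glass neck just behind the rim; origin at its centre
- tray: round grey pressed dish with a few screws in it, 140 mm across, 30 mm high, standing loose under the bottle's mouth; origin at the centre of its underside
- jar (a joint): dip of the wide-mouthed jar (straight clear glass jar, 68 mm across, 64 mm rim, empty) on the same kind of stand, rad; 0 = at rest. Leave it alone.
Not all that is in view belongs to the job. Of the things shaped like the tray, the grey one is meant.

How it is judged:
At the end, for the whole second after the job is handed in: The ball lies in the dish (its centre within 65 mm of its centre and lower than 40 mm over the desk), the dish stands upright, and the bottle has sprung back to rest (dip under 0.04 rad) (horizontal distance between ball and tray below 0.065 m and height (world z) of ball below 0.04 m and value of joint bottle below 0.04 rad and angle between tray's own z axis and vertical below 0.15 rad); the robot touches nothing.
It fails at once if the ball is touched by the robot (contact force between any of the arm, the fingers and ball above 0.3 N).
It fails at once if the bottle is struck or pressed with more than 45 N (contact force between any of the fingers, the arm and bottle above 45 N).
It fails at once if the wide-mouthed jar is pushed down (more than 0.06 rad) (value of joint jar above 0.06 rad).
It fails at once if the dish is shifted more than 30 mm (distance of tray from where it was at the start of the episode above 0.03 m).
It also fails if it takes over 32 s, if anything falls off the work surface, if the arm or the gripper's body presses on something with over 40 N, if the wrist force passes 120 N, or if a joint passes its speed limit or range.

## Working session

There is one attempt and no reset: what is moved stays moved. The work goes in short steps, Python scripts to look and compute and a tool call to move; the robot and the scene stay as the last step left them, time stands still between calls to the robot, and variables do not carry over. Pictures are saved under pics/ and viewed, at most 10 in all, crops included, and the job is handed in when it is done.

Besides the shell and the picture viewer there is one more tool, called as name(argument=value, ...), one argument or row to a line, values as JSON. send_rows: Moves the arm, as the interface text tells. Shifts and turns lie within -1 to 1; 1 stands for 0.3 m of shift or 0.5 rad of turn. Its arguments: {"type":"object","properties":{"targets":{"type":"array","items":{"type":"array","items":{"type":"number","minimum":-1,"maximum":1}}},"jaw":{"type":"number"},"newtons":{"type":"number"}},"required":["targets"]}

```bash
mkdir -p pics
cat > h.py <<'E'
import numpy as np, cv2
from plant import r
def cam(n):
    m=r.camera_model(n); R=cv2.Rodrigues(np.array(m["rvec"],float))[0]; t=np.array(m["tvec"],float).ravel()
    f=240/np.tan(np.radians(m["vertical_fov"])/2); return R,t,f,m["cx"],m["cy"]
def find(n,q,k=3):
    R,t,*_=cam(n); return [(round(d["conf"],2),np.round(R.T@(np.array(d["location"])-t),4)) for d in r.search_frame(n,q)[:k]]
def proj(n,p):
    R,t,f,cx,cy=cam(n); c=R@np.array(p)+t; return np.round([cx+f*c[0]/c[2],cy+f*c[1]/c[2]],1)
E
python3 - <<'E'
from h import *
a=r.read_camera("scene");b=r.read_camera("top")
cv2.imwrite("pics/s.png",a);cv2.imwrite("pics/t.png",b)
for c in("scene","top"):
    for q in("bottle_neck_top","bottle_stand","bottle_mouth","ball","tray","jar"):print(c,q,find(c,q))
s=r.get_state();print(s["time_s"],s["ee_pos"],s["tcp_rot"],s["gripper_width"])
E
```

```text
scene bottle_neck_top [(0.59, array([0.5485, 0.2256, 0.1314]))]
scene bottle_stand [(0.67, array([0.5639, 0.2262, 0.1094])), (0.16, array([0.5485, 0.2279, 0.1279]))]
scene bottle_mouth [(0.94, array([0.5458, 0.2296, 0.1307]))]
scene ball []
scene tray [(0.98, array([ 0.4401, -0.0038,  0.0118])), (0.62, array([0.4575, 0.2339, 0.0144])), (0.58, array([ 0.4547, -0.2742,  0.0168]))]
scene jar [(0.84, array([ 0.5938, -0.1563,  0.1257])), (0.31, array([0.5491, 0.227 , 0.1324]))]
top bottle_neck_top [(0.67, array([0.5522, 0.2102, 0.146 ]))]
top bottle_stand [(0.64, array([0.5551, 0.1946, 0.1226]))]
top bottle_mouth [(0.92, array([0.5518, 0.2062, 0.1383]))]
top ball []
top tray [(0.89, array([ 0.4471, -0.263 ,  0.0056])), (0.87, array([0.4357, 0.0123, 0.0034])), (0.61, array([0.4459, 0.2562, 0.0054]))]
top jar [(0.63, array([ 0.6077, -0.1719,  0.1402]))]
0.7 [ 0.12593721 -0.56109625  0.23136271] [ 9.93913296e-01  1.10165113e-01 -2.97107698e-06  8.52213260e-05] 1.0023083738577585
```

View pics/s.png

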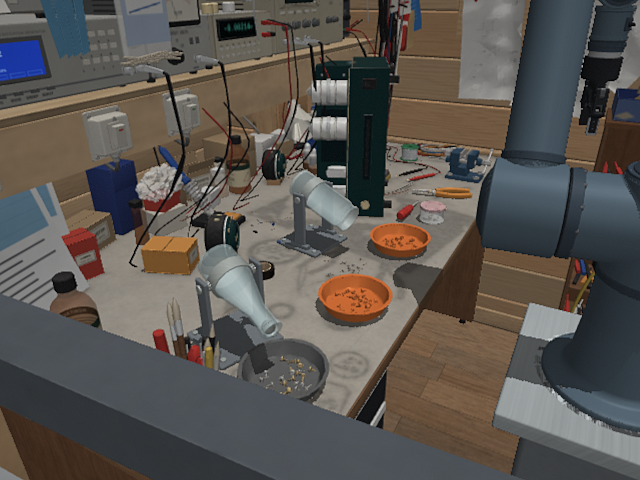

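View pics/t.png

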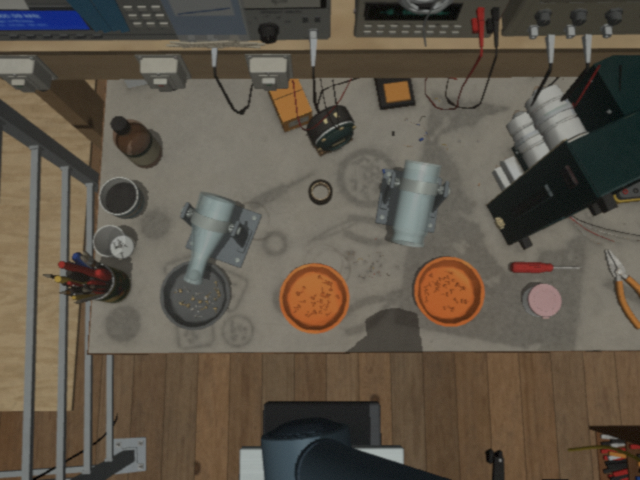

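The narrow-necked bottle is at the left: its mouth is near (272,328) in the scene view and (196,280) in the top view. The grey dish lies below it at about (196,294) in the top view. I'll zoom in to get the axis precisely.

Run:
```python
import cv2,numpy as np
t=cv2.imread("pics/t.png")[185:335,150:270];s=cv2.imread("pics/s.png")[235:355,180:300]
t=cv2.resize(t,None,fx=4,fy=4,interpolation=2)[:600,:400];s=cv2.resize(s,(400,400),interpolation=2)
o=np.zeros((600,800,3),np.uint8);o[:,:400]=t;o[:400,400:]=s;cv2.imwrite("pics/z.png",o)
```

```text
(no output)
```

View pics/z.png

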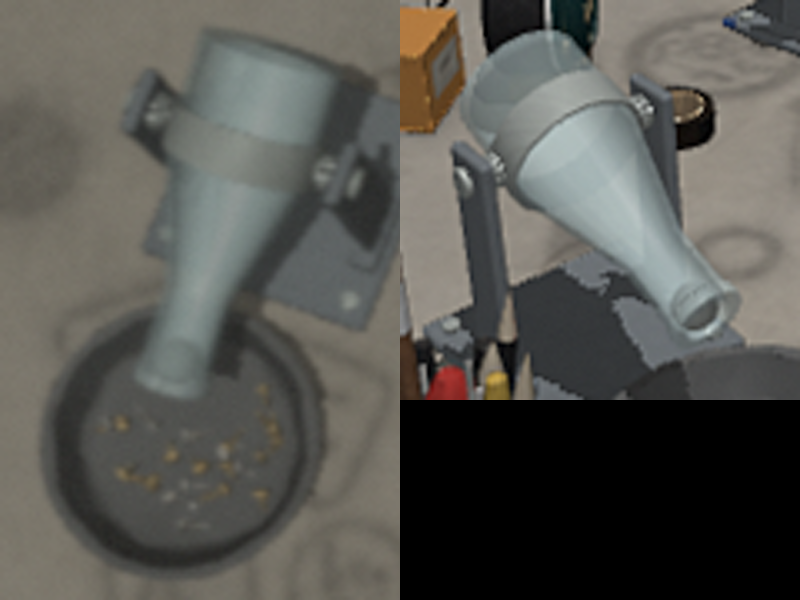

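```bash
cat >> h.py <<'E'
def ray(n,u,z):
    R,t,f,cx,cy=cam(n); c=-R.T@t; d=R.T@np.array([(u[0]-cx)/f,(u[1]-cy)/f,1]); return np.round(c+d*(z-c[2])/d[2],4)
E
python3 - <<'E'
from h import *
T=lambda x,y:(150+x/4,185+y/4)
S=lambda x,y:(180+(x-400)*.3,235+y*.3)
print("screws top",ray("top",T(158,110),.125),ray("top",T(325,172),.125))
print("screws scene",ray("scene",S(498,165),.125),ray("scene",S(643,105),.125))
print("mouth top",[ray("top",T(137,383),.083),ray("top",T(203,395),.083),ray("top",T(170,391),.09)])
print("mouth scene",ray("scene",S(707,310),.083))
print("neck 30mm sides", ray("top",T(160,320),.0935),ray("top",T(220,338),.0935))
R,t,*_=cam("top");print(-R.T@t)
print("tray",ray("top",T(182,440),.03))
print("plate corners",ray("top",T(365,327),.003),ray("top",T(145,247),.003))
R,t,*_=cam("wrist");s=r.get_state();print("wristcam",-R.T@t-s["ee_pos"],R)
E
```

```text
screws top [0.59  0.243 0.125] [0.5601 0.1646 0.125 ]
screws scene [0.5887 0.2366 0.125 ] [0.5614 0.1575 0.125 ]
mouth top [array([0.4672, 0.2585, 0.083 ]), array([0.4614, 0.227 , 0.083 ]), array([0.4626, 0.241 , 0.09  ])]
mouth scene [0.4716 0.2377 0.083 ]
neck 30mm sides [0.4959 0.2461 0.0935] [0.4872 0.2175 0.0935]
[ 0.35277172 -0.00257026  1.11171106]
tray [0.4446 0.2485 0.03  ]
plate corners [0.5044 0.1628 0.003 ] [0.5467 0.2774 0.003 ]
wristcam [0.06623642 0.01419732 0.14085399] [[ 2.19296832e-01 -9.75657884e-01  7.70168240e-04]
 [-9.39224953e-01 -2.10894034e-01  2.70887788e-01]
 [-2.64131382e-01 -6.01281948e-02 -9.62610624e-01]]
```

```bash
cat >> h.py <<'E'
def shift(p,phi,q):
    d=np.array(q)-p; c,s=np.cos(phi),np.sin(phi); return np.round(np.array([d[0]*c+d[1]*s,d[0]*s-d[1]*c,-d[2]])/.3,3)
E
python3 - <<'E'
from h import *
w=[(.126,-.561,.231),(.25,-.4,.231),(.38,-.2,.231),(.42,0,.231),(.45,.15,.22),(.485,.234,.18)]
for k in range(5): print(shift(np.array(w[k]),.222+.5*k,w[k+1]))
E
```

```text
[ 0.521 -0.432 -0.   ]
[ 0.766 -0.214 -0.   ]
[ 0.672 -0.103 -0.   ]
[0.479 0.174 0.037]
[0.152 0.263 0.133]
```

send_rows(
  targets=[
    [0.13,-0.11,0,0,0,-0.25],
    [0.26,-0.22,0,0,0,-0.5],
    [0.39,-0.32,0,0,0,-0.75],
    [0.52,-0.43,0,0,0,-1],
    [0.52,-0.43,0,0,0,-1],
  ],
  jaw=-1,
)

```text
time_s: 1.2
ee_pos: [0.2522, -0.3964, 0.2315]
tcp_rot: [0.934, 0.356, 0.001, -0.001]
force: [-0.4, -0.7, -0.4]
gripper_width: 0.145
finger_force: 0.0
```

send_rows(
  targets=[
    [0.15,-0.04,0,0,0,-0.2],
    [0.31,-0.09,0,0,0,-0.4],
    [0.46,-0.13,0,0,0,-0.6],
    [0.61,-0.17,0,0,0,-0.8],
    [0.77,-0.21,0,0,0,-1],
    [0.77,-0.21,0,0,0,-1],
  ],
)

```text
time_s: 1.8
ee_pos: [0.3843, -0.1974, 0.2316]
tcp_rot: [0.817, 0.577, 0.001, 0.0]
force: [0.9, -0.6, 0.9]
gripper_width: -0.002
finger_force: 0.0
```

send_rows(
  targets=[
    [0.13,-0.02,0,0,0,-0.2],
    [0.27,-0.04,0,0,0,-0.4],
    [0.4,-0.06,0,0,0,-0.6],
    [0.54,-0.08,0,0,0,-0.8],
    [0.67,-0.1,0,0,0,-1],
    [0.67,-0.1,0,0,0,-1],
  ],
)

```text
time_s: 2.4
ee_pos: [0.4233, 0.0002, 0.2314]
tcp_rot: [0.65, 0.76, 0.001, 0.0]
force: [-0.3, -0.2, 0.3]
gripper_width: 0.0
finger_force: 0.0
```

send_rows(
  targets=[
    [0.12,0.04,0,0,0,-0.25],
    [0.24,0.09,0,0,0,-0.5],
    [0.36,0.13,0,0,0,-0.75],
    [0.48,0.17,0,0,0,-1],
    [0.48,0.17,0,0,0,-1],
    [0.48,0.17,0,0,0,-1],
  ],
)

```text
time_s: 3.0
ee_pos: [0.452, 0.1467, 0.2311]
tcp_rot: [0.445, 0.895, -0.001, 0.0]
force: [-0.1, 0.2, -0.1]
gripper_width: -0.003
finger_force: 0.0
```

send_rows(
  targets=[
    [0.04,0.07,0,0,0,-0.25],
    [0.08,0.14,0.05,0,0,-0.5],
    [0.12,0.21,0.1,0,0,-0.75],
    [0.15,0.27,0.17,0,0,-1],
    [0.15,0.27,0.17,0,0,-1],
    [0.15,0.27,0.17,0,0,-1],
  ],
)

```text
time_s: 3.6
ee_pos: [0.4886, 0.2306, 0.18]
tcp_rot: [0.211, 0.977, -0.001, -0.001]
force: [-0.6, -0.2, -0.2]
gripper_width: 0.0
finger_force: 0.0
```

Run:
```python
from h import *
ims=[r.read_camera(n) for n in("wrist","scene")]
for q in("bottle_neck_top","ball","tray","bottle_mouth"):print(q,find("wrist",q),find("scene",q))
s=r.get_state();print(s["time_s"],s["ee_pos"],s["tcp_rot"])
p=proj("scene",s["ee_pos"]);print(p,proj("scene",[.4885,.2335,.109]),proj("wrist",[.4885,.2335,.109]),proj("wrist",s["ee_pos"]))
x,y=170,200
o=np.hstack([cv2.resize(ims[0],(400,300)),cv2.resize(ims[1][y:y+150,x:x+200],(400,300))]);cv2.imwrite("pics/w.png",o)
```

```text
bottle_neck_top [] [(0.75, array([0.5466, 0.2264, 0.1312]))]
ball [] []
tray [(0.78, array([0.4451, 0.0062, 0.0055])), (0.77, array([0.4364, 0.2558, 0.0065])), (0.15, array([0.5241, 0.2429, 0.0769]))] [(0.86, array([0.459 , 0.2295, 0.0079])), (0.62, array([ 0.4456, -0.0026,  0.0128])), (0.18, array([ 0.5898, -0.1546,  0.1275]))]
bottle_mouth [(0.57, array([0.4918, 0.2343, 0.1065]))] [(0.63, array([0.548 , 0.2303, 0.1289]))]
4.1 [0.48883789 0.23259383 0.18060715] [2.09019496e-01 9.77911437e-01 7.37284818e-05 2.57990770e-04]
[260.8 268. ] [263.5 309.3] [311.9 261.3] [311.5 315.7]
```

View pics/w.png

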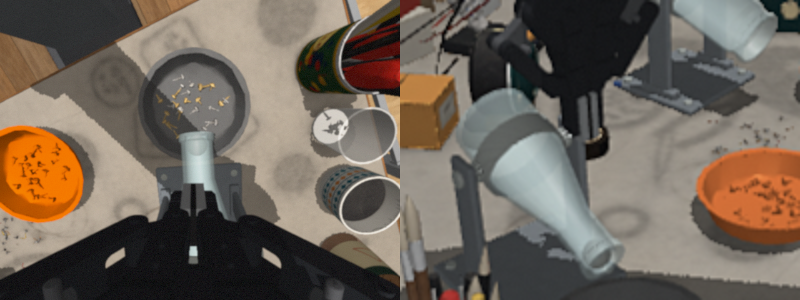

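The tool is over the neck: in the wrist view, the neck is centred under the fingers at about (198,150), just short of the mouth. Next I descend and tap.

send_rows(
  targets=[
    [0.013,0,0.08,0,0,0],
    [0.013,0,0.15,0,0,0],
    [0.013,0,0.2,0,0,0],
    [0.013,0,0.22,0,0,0],
    [0.013,0,0.22,0,0,0],
  ],
)

```text
time_s: 4.6
ee_pos: [0.4845, 0.2341, 0.1135]
tcp_rot: [0.209, 0.978, -0.001, -0.001]
force: [-0.5, 0.6, -0.5]
gripper_width: 0.003
finger_force: 0.0
```

send_rows(
  targets=[
    [0,0,0.01,0,0,0],
    [0,0,0.02,0,0,0],
    [0,0,0.03,0,0,0],
    [0,0,0.04,0,0,0],
    [0,0,0.05,0,0,0],
    [0,0,0.05,0,0,0],
  ],
)

```text
time_s: 5.2
ee_pos: [0.4855, 0.2345, 0.0992]
tcp_rot: [0.209, 0.978, 0.0, 0.0]
force: [-0.4, 1.3, 2.8]
gripper_width: 0.003
finger_force: 1.4
```

send_rows(
  targets=[
    [0,0,0.015,0,0,0],
    [0,0,0.03,0,0,0],
    [0,0,0.035,0,0,0],
    [0,0,0.035,0,0,0],
  ],
)

```text
time_s: 5.6
ee_pos: [0.4851, 0.2344, 0.0886]
tcp_rot: [0.209, 0.978, 0.0, -0.0]
force: [-0.8, 0.7, 5.3]
gripper_width: -0.003
finger_force: 2.3
```

send_rows(
  targets=[
    [0,0,0.008,0,0,0],
    [0,0,0.008,0,0,0],
    [0,0,0.008,0,0,0],
  ],
)

```text
time_s: 5.9
ee_pos: [0.4852, 0.2344, 0.0865]
tcp_rot: [0.209, 0.978, 0.0, -0.0]
force: [0.3, 0.7, 6.2]
gripper_width: -0.001
finger_force: 2.4
```

Run:
```python
from h import *
ims=[r.read_camera(n) for n in("wrist","scene")]
for q in("ball",):print(q,find("wrist",q),find("scene",q))
s=r.get_state();print(s["time_s"],s["ee_pos"],s["force"])
o=np.hstack([cv2.resize(ims[0][60:300,160:480],(400,300)),cv2.resize(ims[1][260:410,180:380],(400,300))]);cv2.imwrite("pics/w2.png",o)
```

```text
ball [] [(0.47, array([0.4395, 0.2548, 0.0147]))]
6.1 [0.48519695 0.23440261 0.08654694] [-0.29266312  0.34025837  6.30877406]
```

View pics/w2.png

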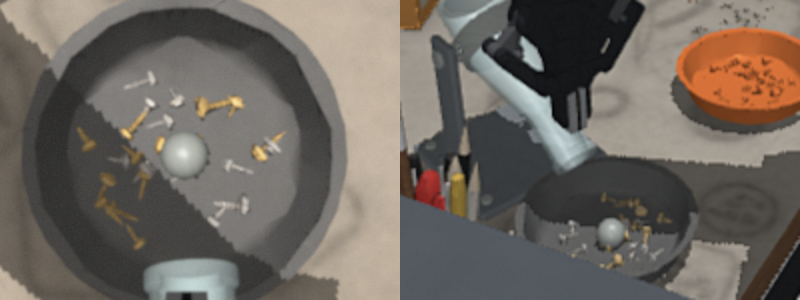

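The ball has dropped and lies near the middle of the grey dish, at about (185,155) in the wrist crop. I'll lift gently so the bottle springs back.

send_rows(
  targets=[
    [0,0,-0.03,0,0,0],
    [0,0,-0.06,0,0,0],
    [0,0,-0.09,0,0,0],
    [0,0,-0.15,0,0,0],
    [0,0,-0.25,0,0,0],
    [0,0,-0.35,0,0,0],
    [0,0,-0.35,0,0,0],
    [0,0,-0.35,0,0,0],
    [0,0,-0.35,0,0,0],
  ],
)

```text
time_s: 7.0
ee_pos: [0.4848, 0.2338, 0.1905]
tcp_rot: [0.209, 0.978, -0.001, -0.0]
force: [-0.8, 0.8, 0.3]
gripper_width: -0.003
finger_force: 0.0
```

Run:
```python
from h import *
ims=[r.read_camera(n) for n in("wrist","scene")]
print(find("wrist","ball"),find("wrist","tray"))
s=r.get_state();print(s["time_s"],s["ee_pos"],s["force"])
o=np.hstack([cv2.resize(ims[0],(400,300)),cv2.resize(ims[1][240:390,170:370],(400,300))]);cv2.imwrite("pics/w3.png",o)
```

```text
[(0.81, array([0.4409, 0.2503, 0.0149]))] [(0.91, array([0.4406, 0.0052, 0.0046])), (0.87, array([0.4375, 0.2558, 0.0035]))]
7.2 [0.48451876 0.23394315 0.19025439] [0.91933723 0.25378963 0.03267856]
```

View pics/w3.png

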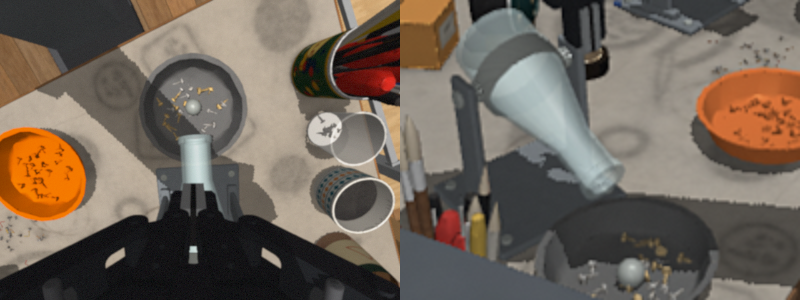

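The bottle is back at rest, with its mouth at about (603,178) in the scene crop. The ball lies in the dish at (193,105) in the wrist view, and the fingers are clear.

```bash
python3 -c "
from plant import r
print(r.close_job())"
```

```text
the job is handed in; nothing more can be done
None
```

One gentle press (about 6 N) dropped the ball into the grey dish, the bottle sprang back to rest, and I handed the job in at about 7 s; the hand-in returned no verdict.

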